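# Crucibles and covers onto their cork rests

## Robot

A 7-joint arm with a two-finger parallel gripper is mounted at the origin on the work surface. World frame = base frame: x ahead of the robot, y to its left, z up, the work surface at z = 0. Lengths are in m, angles in rad, forces in N, time in s.
With the tool pointing down it reaches from about 0.4 to 0.85 m from the base axis. Payload 10.4 kg.
Tool frame: the origin (TCP) lies at the very end of the fingers, on their centre line; the grasp point (between the pads) lies 19 mm behind it (manip.grip_point_offset is the z of the grasp point in the tool frame, in m); z points along the fingers, y is the direction in which the jaws open and shut (so a half turn about z gives the same grasp; the last joint's range is limited). The gripper opens to 85 mm and grips with 20 to 120 N. Pads are 22 mm wide; open, the fingers measure 114 mm over their backs; the gripper's body (76 mm by 85 mm) begins 54 mm behind the grasp point. The pads swing forward as they close: fully open they stand 13 mm farther back than shut.
Start: joints at [1.313, 0.332, -0.065, 1.46, 0.022, 1.35, -0.088], TCP at [0.145, -0.608, 0.231] pointing down, gripper open.
Joint ranges: [-2.6, 2.6], [-0.5, 2.12], [-1.47, 1.34], [0.16, 2.42], [-1.27, 4.41], [0.06, 2.06], [-2.6, 2.6]. Speed limits (rad/s): [2.22, 2.22, 2.79, 2.79, 3.14, 3.14, 3.14].

## Interface

Orientations are given as a unit quaternion [x, y, z, w].
In Python, from workcell import manip, camera, get_calibration, hand_in gives the robot as it stands.
- The arm moves only by the shell command python3 -m pendant 'ROWS' [FORCE]. ROWS is JSON, a list of rows, each a list of 5 numbers: the shift along the tool's x, y, z in units of 40 mm (1.0 is 40 mm), then the turn about the tool's z in units of 6 degrees (1.0 is 6 degrees), then the closure, from 0 (fully open) to 1 (shut). A call has 1 to 5 rows; each row is the pose to reach, as a shift and turn from the pose commanded when the call began, along the tool's axes at that moment; what a row does not reach only later rows make up. A row lasts 1/8 s, in which the tool goes at most 62.5 mm and 10.7 degrees, less where a joint would pass 70% of its speed; a pose out of reach is approached as far as the arm can. A call with a gripper value outside its range is refused whole. The fingers move at their own pace and stop on an object; FORCE is the grip in N (left out, the last holds). Time passes only in rows, so rows that repeat a pose let the fingers close. It gives the time, the measured TCP pose, the force and the opening at its end, in the units of the state.
- manip.get_obs(): the state, without advancing time (a new reading comes with each control period).
- camera(name): name is "scene" or "side" or "wrist"; returns (picture, depth): 400x640x3 uint8, red, green, blue; 400x640 float32, m along the optical axis (not along the pixel's ray), 0 where there is no reading.
- get_calibration(name): a dict with "vfov" (degrees; the focal length in pixels is half the picture's height over the tangent of half this angle, whatever the lens; pixels are square), "cx", "cy" (the principal point, pixels), "position" and "rotation" of the camera in the world. Camera axes: x right, y down, z forward; pixel columns grow to the right and rows downward; lengths in m; the calibration is good to about 2 mm. A picture is of the moment at which its call begins: read the wrist's pose just before it. get_calibration takes no time and is no camera call; for the wrist camera it gives the pose at the moment of the call.
- hand_in(): hands the job in, once; it reports no verdict.
The state is a dict: "clock": time; "joint_pos": joint angles; "joint_velocities": joint speeds; "tau": joint torques, N m; "position": TCP position; "ee_rot": TCP orientation; "ft_force": force on the tool from outside, world axes, zero at the start; "torque": the same for the moment, N m; "grip_width": opening from 0.0 (shut) to 1.0 (fully open).
Only numpy, scipy, OpenCV 4.12 (cv2) and the standard library are available. Lean on these libraries where they do the work, as an engineer would, in place of code of your own. Each camera call takes 0.05 s, during which the arm holds its last target.

## Task

Stand the two porcelain crucibles in their cork rests, the large one in the large rest and the small one in the small rest, and only when both stand there put the covers on, the large cover on the large crucible and the small one on the small, each lying flat with its boss inside the mouth. Lower everything gently into place, never dropping it, and leave the steel beaker, the amber jar and the porcelain dish where they are.

Things in the scene. Friction and masses are not known exactly. Their poses are not given: they have to be found in the camera images.
- crucible_large: large porcelain crucible: plain white straight-sided cup, no handle, mouth up, standing on the bench. 62 mm high, 62 mm outside diameter at the rim (60 mm at 10 mm above the foot, rounding in to a 48 mm foot), wall 4 mm, mouth 54 mm inside; about 140 g. Origin: centre of the underside, z up; round, so yaw means nothing
- crucible_small: small porcelain crucible: plain white straight-sided cup, no handle, mouth up, standing on the bench. 50 mm high, 44 mm outside diameter at the rim (42 mm at 10 mm above the foot, rounding in to a 30 mm foot), wall 4 mm, mouth 36 mm inside; about 70 g. Origin: centre of the underside, z up; round, so yaw means nothing
- cover_large: large porcelain cover, for the large crucible: white disc 70 mm across with an upright round knob on top (18 mm diameter) and a round boss below (40 mm diameter) on which it stands on the bench and which goes loosely into the crucible's mouth. Heights: boss 0 to 4 mm, disc 4 to 9, knob 9 to 33; 70 g. Origin: centre of the boss's underside; seated, it is 58 mm above the crucible's origin
- cover_small: small porcelain cover, for the small crucible: white disc 52 mm across with an upright round knob on top (14 mm diameter) and a round boss below (22 mm diameter) on which it stands on the bench and which goes loosely into the crucible's mouth. Heights: boss 0 to 4 mm, disc 4 to 9, knob 9 to 33; 40 g. Origin: centre of the boss's underside; seated, it is 46 mm above the crucible's origin
- rest_large: large cork rest, for the large crucible: low brown cork ring with a floor, fixed to the bench. Outside diameter 102 mm, recess 78 mm across, ring 12 mm high, floor of the recess 4 mm above the bench. Origin: centre of its underside, on the bench
- rest_small: small cork rest, for the small crucible: low brown cork ring with a floor, fixed to the bench. Outside diameter 82 mm, recess 58 mm across, ring 12 mm high, floor of the recess 4 mm above the bench. Origin: centre of its underside, on the bench
- beaker: bystander: steel beaker, shiny grey metal open cup, 65 mm high, 54 mm across the mouth; loose, to be left alone. Origin: centre of its underside
- jar: bystander: closed amber glass jar with a grey cap, 68 mm high, 48 mm diameter; loose, to be left alone. Origin: centre of its underside
- dish: bystander: low white porcelain evaporating dish, open bowl 30 mm high, 74 mm across the rim; loose, to be left alone. Origin: centre of its underside
Not all that is in view belongs to the job. Leave any blue or yellow look-alike of the crucible_large alone. Leave any purple look-alike of the cover_large alone.

How it is judged:
On the way, in this order (a step that is already met when the one before it is completed fails the run):
1. both crucibles stand in their own rests, let go, with both covers still off (horizontal distance between crucible_large and rest_large below 0.012 m and z of crucible_large in the frame of rest_large between 0.001 and 0.007 m and angle between each of crucible_large, crucible_small's own z axis and vertical below 0.08 rad and horizontal distance between crucible_small and rest_small below 0.012 m and z of crucible_small in the frame of rest_small between 0.001 and 0.007 m and horizontal distance between each of cover_large, cover_small and crucible_large above 0.04 m and horizontal distance between each of cover_large, cover_small and crucible_small above 0.04 m and contact force between the fingers and crucible_large below 0.1 N and contact force between the fingers and crucible_small below 0.1 N), for 0.2 s.
2. both covers lie on their own crucibles (horizontal distance between cover_large and crucible_large below 0.011 m and z of cover_large in the frame of crucible_large between 0.055 and 0.061 m and angle between each of cover_large, cover_small's own z axis and vertical below 0.08 rad and horizontal distance between cover_small and crucible_small below 0.011 m and z of cover_small in the frame of crucible_small between 0.043 and 0.049 m), for 0.2 s.
At the end, for the whole second after the job is handed in: Each crucible upright (0.08 rad) on the floor of its own rest, within 12 mm of its centre; each cover flat (0.08 rad) on its own crucible, boss in the mouth, within 11 mm of its centre and 3 mm of its seated height; all released and at rest (under 0.02 m/s) (all of step 2 and horizontal distance between crucible_large and rest_large below 0.012 m and z of crucible_large in the frame of rest_large between 0.001 and 0.007 m and angle between each of crucible_large, crucible_small's own z axis and vertical below 0.08 rad and horizontal distance between crucible_small and rest_small below 0.012 m and z of crucible_small in the frame of rest_small between 0.001 and 0.007 m and linear speed of each of crucible_large, crucible_small, cover_large, cover_small below 0.02 m/s and contact force between the fingers and crucible_large below 0.1 N and contact force between the fingers and crucible_small below 0.1 N and contact force between the fingers and cover_large below 0.1 N and contact force between the fingers and cover_small below 0.1 N); the robot touches nothing.
It fails at once if the steel beaker is pushed more than 20 mm from where it stood (distance of beaker from where it was at the start of the episode above 0.02 m).
It fails at once if the amber jar is pushed more than 20 mm from where it stood (distance of jar from where it was at the start of the episode above 0.02 m).
It fails at once if the porcelain dish is pushed more than 20 mm from where it stood (distance of dish from where it was at the start of the episode above 0.02 m).
It fails at once if a crucible or cover is dropped (falls free at over 0.6 m/s, about 20 mm) ((linear speed of crucible_large above 0.6 m/s and contact force between the fingers and crucible_large below 0.05 N) or (linear speed of crucible_small above 0.6 m/s and contact force between the fingers and crucible_small below 0.05 N) or (linear speed of cover_large above 0.6 m/s and contact force between the fingers and cover_large below 0.05 N) or (linear speed of cover_small above 0.6 m/s and contact force between the fingers and cover_small below 0.05 N)).
It also fails if it takes over 106 s, if anything falls off the work surface, if the arm or the gripper's body presses on something with over 40 N, if the wrist force passes 120 N, or if a joint passes its speed limit or range.

## Working session

There is one attempt and no reset: what is moved stays moved. The work goes in short steps, Python scripts to look and compute and a shell command to move; the robot and the scene stay as the last step left them, time stands still between calls to the robot, and variables do not carry over. Pictures are saved under pics/ and viewed, and the job is handed in when it is done.

```bash
mkdir -p pics; ls; python3 - <<'E'
from workcell import manip, camera, get_calibration
import cv2,numpy as np
o=manip.get_obs();print({k:np.round(v,3) for k,v in o.items()}, manip.grip_point_offset)
for n in ["scene","side","wrist"]:
    c=get_calibration(n);print(n,c)
    im,d=camera(n);cv2.imwrite(f"pics/{n}0.png",im[:,:,::-1]);np.savez(f"{n}0.npz",im=im,d=d,**{k:np.array(v) for k,v in c.items() if not isinstance(v,str)})
E
```

```text
pics
{'clock': np.float64(0.0), 'joint_pos': array([ 1.313,  0.333, -0.065,  1.461,  0.022,  1.35 , -0.089]), 'joint_velocities': array([ 0.001, -0.   ,  0.002, -0.   ,  0.   ,  0.001,  0.001]), 'tau': array([ 1.0000e-03, -6.2545e+01,  5.0000e-02, -3.9160e+01,  1.6000e-02,
        1.0000e-02,  0.0000e+00]), 'position': array([ 0.145, -0.607,  0.231]), 'ee_rot': array([ 0.993,  0.117, -0.   , -0.001]), 'ft_force': array([-0.035,  0.479, -0.356]), 'torque': array([-0.021, -0.012, -0.012]), 'grip_width': np.float64(1.003)} -0.0187
scene {'vfov': 45.08287458522102, 'cx': 316.75088316643576, 'cy': 198.2800174288933, 'position': array([ 1.07403514, -0.30593362,  0.96742345]), 'rotation': array([ 0.82661211,  0.48223483, -0.14976579, -0.24845965])}
side {'vfov': 46.885948694002664, 'cx': 319.82554407823864, 'cy': 196.92039000449455, 'position': array([-0.01107883,  0.64720343,  0.57571834]), 'rotation': array([-0.29130344,  0.82363816, -0.45594375,  0.16993463])}
wrist {'vfov': 66.9473172477294, 'cx': 320.65866812381273, 'cy': 206.0848084850044, 'position': array([ 0.21140145, -0.59238375,  0.37305151]), 'rotation': array([ 0.77789047, -0.61373661, -0.08436275,  0.10534097])}
```

View pics/scene0.png

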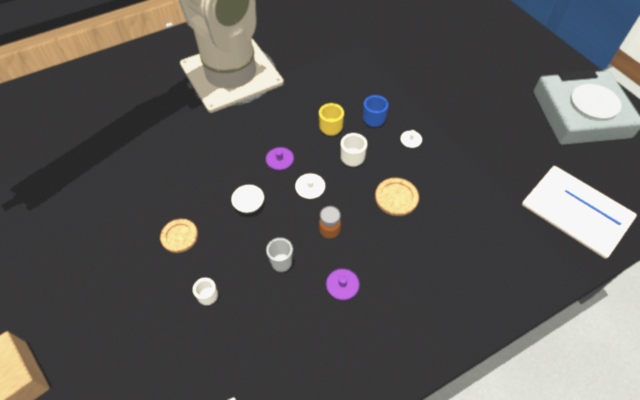

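View pics/side0.png

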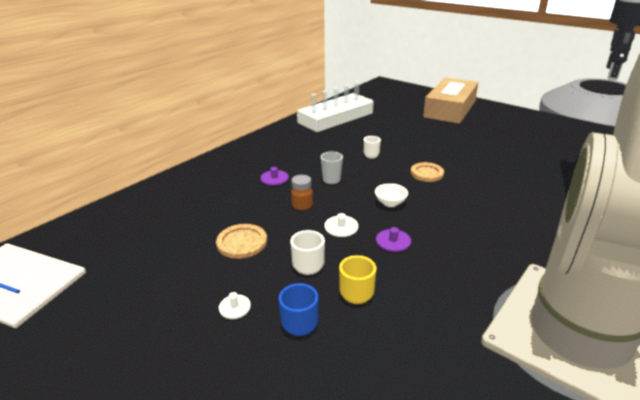

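View pics/wrist0.png

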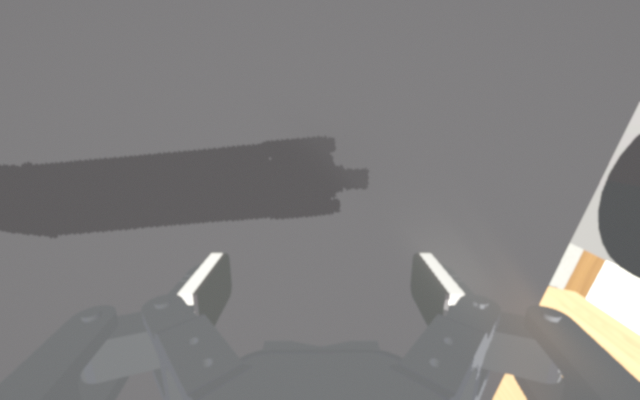

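Scene view: large crucible (353,150), small crucible (205,291), large cover (311,185), small cover (411,138), large rest (397,196), small rest (179,235). The dish is at (248,198), the jar at (330,222) and the beaker at (280,255). The blue, yellow and purple items are look-alikes to leave alone.

```bash
cat > h.py <<'E'
import numpy as np
from scipy.spatial.transform import Rotation as R
from scipy.optimize import least_squares
def cloud(d,c):
    f=200/np.tan(np.radians(float(c['vfov']))/2)
    v,u=np.mgrid[0:400,0:640]
    P=np.stack([(u-float(c['cx']))/f*d,(v-float(c['cy']))/f*d,d],-1)
    return P@R.from_quat(c['rotation']).as_matrix().T+np.array(c['position'])
def proj(p,c):
    f=200/np.tan(np.radians(float(c['vfov']))/2)
    q=R.from_quat(c['rotation']).as_matrix().T@(np.array(p)-np.array(c['position']))
    return q[0]/q[2]*f+float(c['cx']),q[1]/q[2]*f+float(c['cy'])
E
python3 - <<'E'
from h import *
S={'crL':(353,150),'crS':(205,291),'coL':(311,187),'coS':(411,139),'reL':(397,196),'reS':(179,235),'dish':(248,198),'jar':(330,222),'beak':(280,255),'yel':(331,118),'blue':(375,110),'pur1':(280,158),'pur2':(342,284)}
cl={}
for n in ['scene','side']:
    c=np.load(n+'0.npz'); P=cloud(c['d'],c);cl[n]=P;
    g=P[150:300:5,150:450:5].reshape(-1,3);g=g[np.isfinite(g).all(1)]
    print(n,'ground z',np.median(g[:,2]))
for k,(u,v) in S.items():
    c0=cl['scene'][v,u,:2].copy()
    for n in ['scene','side']:
        P=cl[n].reshape(-1,3); c=c0
        for i in range(3):
            m=(np.linalg.norm(P[:,:2]-c,axis=1)<0.06)&(P[:,2]>0.004)
            Q=P[m]
            if len(Q)==0: break
            c=(Q[:,:2].max(0)+Q[:,:2].min(0))/2
        e=Q[:,:2].max(0)-Q[:,:2].min(0)
        print(k,n,len(Q),'mid',c.round(4),'ext',e.round(3),'z',np.percentile(Q[:,2],[5,50,95,99.5]).round(4))
E
```

```text
scene ground z 0.0009765239759341182
side ground z 0.0010727088945548524
crL scene 700 mid [0.4354 0.1597] ext [0.113 0.1  ] z [0.0085 0.0398 0.0624 0.0647]
crL side 1244 mid [0.4449 0.1419] ext [0.062 0.063] z [0.0131 0.043  0.0625 0.0638]
crS scene 532 mid [ 0.6011 -0.321 ] ext [0.11  0.109] z [0.0044 0.0305 0.0516 0.0537]
crS side 306 mid [ 0.6037 -0.3203] ext [0.085 0.065] z [0.0094 0.0368 0.0508 0.0523]
coL scene 569 mid [0.4866 0.0031] ext [0.11  0.113] z [0.0046 0.0096 0.0324 0.0356]
coL side 552 mid [0.4701 0.0056] ext [0.071 0.071] z [0.007  0.0098 0.0322 0.0345]
coS scene 284 mid [0.4708 0.3126] ext [0.112 0.108] z [0.0042 0.0095 0.032  0.0352]
coS side 586 mid [0.4692 0.2996] ext [0.053 0.064] z [0.0072 0.0095 0.0326 0.0343]
reL scene 967 mid [0.5998 0.1716] ext [0.112 0.116] z [0.0043 0.0094 0.0146 0.0163]
reL side 1188 mid [0.5992 0.1709] ext [0.102 0.102] z [0.0043 0.0086 0.0137 0.0149]
reS scene 796 mid [ 0.4425 -0.3185] ext [0.113 0.111] z [0.0043 0.0103 0.0147 0.0165]
reS side 438 mid [ 0.4424 -0.3224] ext [0.081 0.083] z [0.0044 0.0104 0.0138 0.0153]
dish scene 658 
[... 485 characters left out ...]
8 0.0654 0.0674]
yel scene 658 mid [0.3297 0.1525] ext [0.103 0.109] z [0.0093 0.041  0.0624 0.0648]
yel side 1468 mid [0.3282 0.146 ] ext [0.062 0.063] z [0.0143 0.0426 0.0623 0.0636]
blue scene 648 mid [0.3419 0.2615] ext [0.11  0.109] z [0.0101 0.0406 0.0624 0.0651]
blue side 1718 mid [0.3597 0.2617] ext [0.062 0.063] z [0.0135 0.042  0.0625 0.0638]
pur1 scene 502 mid [ 0.3669 -0.0218] ext [0.106 0.115] z [0.0054 0.0095 0.0318 0.0354]
pur1 side 623 mid [ 0.3574 -0.0205] ext [0.069 0.071] z [0.0072 0.0096 0.0324 0.0342]
pur2 scene 830 mid [ 0.7488 -0.0657] ext [0.105 0.111] z [0.0054 0.0095 0.0312 0.0362]
pur2 side 356 mid [ 0.7294 -0.0663] ext [0.071 0.086] z [0.0067 0.0101 0.0321 0.0355]
```

```bash
cat > fit.py <<'E'
from h import *
M={'crL':((.445,.142),.057,.067,.027,.031),'crS':((.604,-.320),.045,.055,.018,.022),
'coL':((.470,.0056),.022,.036,0,.009),'coS':((.469,.3),.022,.036,0,.007),
'reL':((.599,.171),.0095,.016,.039,.051),'reS':((.442,-.322),.0095,.016,.029,.041),
'dish':((.444,-.145),.025,.034,.033,.037),'jar':((.58,0),.05,.08,0,.024),'beak':((.625,-.145),.058,.07,.024,.027)}
M['coLd']=((.470,.0056),.0055,.012,0,.035);M['coSd']=((.469,.3),.0055,.012,0,.026)
def fit(P,k,c0=None):
    c,z0,z1,ri,ro=M[k]; c=np.array(c if c0 is None else c0)
    for it in range(3):
        m=(np.linalg.norm(P[:,:2]-c,axis=1)<ro+.012)&(P[:,2]>z0)&(P[:,2]<z1);Q=P[m][:,:2]
        if len(Q)<15:return None,0,0
        def f(x):
            r=np.linalg.norm(Q-x,axis=1)
            return np.concatenate([np.maximum(0,r-ro),np.maximum(0,ri-r)])+0
        s=least_squares(f,c,loss='soft_l1',f_scale=.0015);c=s.x
    # symmetric extent estimate
    q=Q[np.linalg.norm(Q-c,axis=1)<ro+.004]
    mid=(np.percentile(q,99.,axis=0)+np.percentile(q,1.,axis=0))/2
    return c,len(Q),mid
if __name__=='__main__':
    for k in M:
        for n in ['scene','side']:
            d=np.load(n+'0.npz');P=cloud(d['d'],d).reshape(-1,3)
            c,N,mid=fit(P,k); print(k,n,None if c is None else c.round(4),N,np.round(mid,4))
E
python3 fit.py
```

```text
crL scene [0.447  0.1404] 143 [0.4466 0.1398]
crL side [0.4448 0.1421] 255 [0.4446 0.1425]
crS scene [ 0.6146 -0.3212] 150 [ 0.6143 -0.3212]
crS side [ 0.6124 -0.3189] 78 [ 0.6127 -0.3188]
coL scene [0.4723 0.0035] 54 [0.4728 0.0035]
coL side [0.4687 0.005 ] 64 [0.4692 0.0054]
coS scene [0.4713 0.303 ] 31 [0.4712 0.3039]
coS side [0.4687 0.306 ] 77 [0.4688 0.3058]
reL scene [0.601  0.1691] 472 [0.6014 0.1685]
reL side [0.5991 0.1712] 558 [0.5986 0.1715]
reS scene [ 0.4445 -0.3231] 425 [ 0.4449 -0.3228]
reS side [ 0.4428 -0.321 ] 240 [ 0.4426 -0.3208]
dish scene [ 0.4451 -0.1478] 196 [ 0.4432 -0.1475]
dish side [ 0.4418 -0.1451] 208 [ 0.442  -0.1459]
jar scene [ 0.5971 -0.0164] 320 [ 0.5992 -0.0153]
jar side [ 0.5963 -0.011 ] 260 [ 0.5955 -0.0127]
beak scene [ 0.6189 -0.1498] 162 [ 0.6188 -0.1497]
beak side [ 0.6168 -0.148 ] 138 [ 0.6163 -0.1472]
coLd scene [0.4714 0.0037] 424 [0.4722 0.0034]
coLd side [0.4701 0.0054] 444 [0.47   0.0055]
coSd scene [0.471  0.3035] 188 [0.4722 0.3032]
coSd side [0.4692 0.3052] 467 [0.4689 0.3058]
```

```bash
cat > go.py <<'E'
import sys
from h import *
from workcell import manip
o=manip.get_obs();p=np.array(o['position']);Rm=R.from_quat(o['ee_rot']).as_matrix()
print('t',round(float(o['clock']),2),'p',p.round(4),'grip',round(float(o['grip_width']),3),'F',np.round(o['ft_force'],2),'q',np.round(o['joint_pos'],2),'yaw',round(np.degrees(np.arctan2(Rm[1,0],Rm[0,0])),2),'tilt',np.degrees(np.arccos(-Rm[2,2])).round(2))
for a in sys.argv[1:]:
    t=np.array([float(s) for s in a.split(',')]);print(a,'->',(Rm.T@(t-p)/.04).round(3))
E
python3 go.py .6135,-.32,.13
```

```text
t 0.15 p [ 0.1453 -0.6076  0.2307] grip 0.997 F [0.14 0.04 0.21] q [ 1.31  0.33 -0.06  1.46  0.02  1.35 -0.09] yaw 13.46 tilt 0.06
.6135,-.32,.13 -> [13.056 -4.265  2.521]
```

```bash
python3 -m pendant '[[1.5,-0.5,0,1,0],[3,-1,0.3,2,0],[4.5,-1.5,0.7,2.24,0],[6,-2,1,2.24,0],[7.5,-2.5,1.3,2.24,0]]' 60; python3 go.py .6135,-.32,.13
```

```text
clock: 0.78
position: [0.4077, -0.4443, 0.1805]
ee_rot: [1.0, -0.0, -0.0, 0.0]
ft_force: [-0.2, -1.8, 0.3]
grip_width: 1.0
t 0.78 p [ 0.4077 -0.4443  0.1805] grip 1.0 F [-0.19 -1.85  0.25] q [ 0.92  0.32 -0.2   1.58  0.07  1.24 -0.87] yaw -0.0 tilt 0.01
.6135,-.32,.13 -> [ 5.145 -3.107  1.262]
```

```bash
python3 -m pendant '[[1.3,-0.8,0.2,0,0],[2.6,-1.6,0.5,0,0],[3.9,-2.4,0.8,0,0],[5.14,-3.1,1.0,0,0],[5.14,-3.1,1.0,0,0]]'; cat > wr.py <<'E'
import sys,cv2
from fit import *
from workcell import manip,camera,get_calibration
o=manip.get_obs();c=get_calibration('wrist');im,d=camera('wrist');cv2.imwrite('pics/'+sys.argv[1]+'.png',im[:,:,::-1])
P=cloud(d,c).reshape(-1,3);P=P[np.isfinite(P).all(1)&(d.reshape(-1)>0.05)]
for k in sys.argv[2:]:
    r=fit(P,k);print(k,r[0],r[1],r[2])
E
python3 wr.py w1 crS; python3 go.py
```

```text
clock: 1.4
position: [0.6154, -0.3156, 0.139]
ee_rot: [1.0, 0.004, -0.0, -0.002]
ft_force: [-0.8, 0.2, 0.4]
grip_width: 1.003
crS [ 0.6126726  -0.32088206] 852 [ 0.61282179 -0.32095868]
t 1.45 p [ 0.6133 -0.3188  0.1396] grip 0.997 F [-0.42 -0.48  0.4 ] q [ 0.6   0.55 -0.27  1.36  0.15  1.25 -1.25] yaw 0.25 tilt 0.12
```

View pics/w1.png

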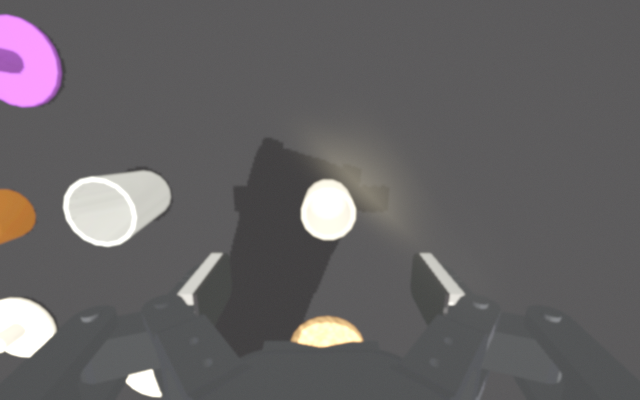

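The wrist view shows the small crucible at (328,210), centred between the pads. The fit agrees with the two fixed cameras to within 1 mm, so I'll descend.

```bash
python3 -m pendant '[[0,0.03,0.8,0,0],[0,0.03,1.7,0,0],[0,0.03,2.5,0,0],[0,0.03,3.1,0,0],[0,0.03,3.1,0,0]]';python3 -m pendant '[[0,0,0,0,0.3],[0,0,0,0,0.45],[0,0,0,0,0.6],[0,0,0,0,0.8],[0,0,0,0,0.8]]' 35; python3 go.py .4437,-.322,.13
```

```text
clock: 2.08
position: [0.6096, -0.3235, 0.0151]
ee_rot: [1.0, -0.001, -0.002, -0.0]
ft_force: [-0.7, -0.5, 0.9]
grip_width: 0.998
clock: 2.7
position: [0.6126, -0.3231, 0.0185]
ee_rot: [1.0, 0.0, 0.001, 0.001]
ft_force: [-2.2, 0.6, 6.3]
grip_width: 0.496
t 2.7 p [ 0.6126 -0.3231  0.0185] grip 0.496 F [-2.16  0.57  6.33] q [ 0.6   0.67 -0.26  1.45  0.18  1.04 -1.27] yaw 0.01 tilt 0.11
.4437,-.322,.13 -> [-4.218 -0.025 -2.794]
```

```bash
python3 -m pendant '[[0,0,-0.3,0,0.8],[0,0,-0.8,0,0.8],[0,0,-1.4,0,0.8],[0,0,-2,0,0.8],[0,0,-2.2,0,0.8]]';python3 wr.py w2; python3 go.py .4437,-.322,.13
```

```text
clock: 3.32
position: [0.613, -0.3231, 0.1081]
ee_rot: [1.0, 0.0, 0.002, 0.001]
ft_force: [-1.4, -0.4, 0.2]
grip_width: 0.491
t 3.38 p [ 0.6129 -0.3231  0.108 ] grip 0.49 F [ 0.49 -0.2  -0.11] q [ 0.61  0.58 -0.27  1.39  0.16  1.19 -1.25] yaw 0.01 tilt 0.2
.4437,-.322,.13 -> [-4.229 -0.027 -0.564]
```

View pics/w2.png

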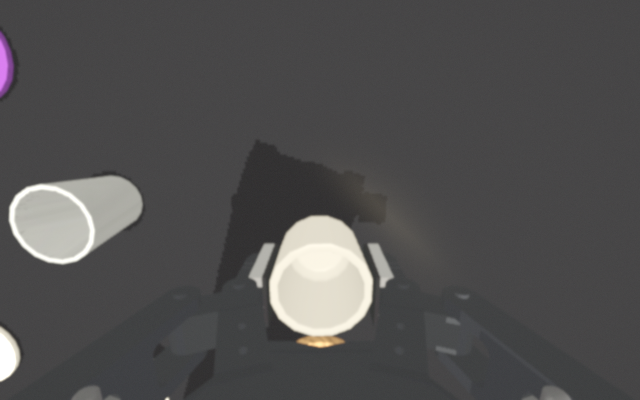

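The small crucible is held upright between the pads at (320,290). Next I'll carry it to the small rest.

```bash
python3 -m pendant '[[-0.7,0,0,0,0.8],[-1.7,0,0,0,0.8],[-2.7,0,0,0,0.8],[-3.7,0,0,0,0.8],[-4.23,-0.03,0,0,0.8]]';python3 -m pendant '[[0,0,0,0,0.8],[0,0,0.3,0,0.8],[0,0,0.6,0,0.8],[0,0,0.8,0,0.8],[0,0,0.8,0,0.8]]'; python3 go.py .4437,-.322,.0235
python3 - <<'E'
from fit import *
from workcell import camera,get_calibration
import cv2
for n in ['scene','side']:
    im,d=camera(n);c=get_calibration(n);P=cloud(d,c).reshape(-1,3)
    cv2.imwrite(f'pics/{n}1.png',im[:,:,::-1])
    M['x']=((.4437,-.322),.085,.105,.018,.022); 
    m=(np.linalg.norm(P[:,:2]-[.4437,-.322],axis=1)<.04)&(P[:,2]>.02)&(P[:,2]<.2)
    print(n,np.percentile(P[m][:,2],[0,1,5,25,50]).round(4))
E
```

```text
clock: 4.0
position: [0.4402, -0.3218, 0.1045]
ee_rot: [1.0, -0.001, -0.001, -0.0]
ft_force: [1.1, 0.3, -0.0]
grip_width: 0.493
clock: 4.62
position: [0.4425, -0.321, 0.0719]
ee_rot: [1.0, 0.0, -0.001, -0.001]
ft_force: [0.5, -0.5, 1.1]
grip_width: 0.492
t 4.62 p [ 0.4425 -0.321   0.0719] grip 0.492 F [ 0.49 -0.53  1.11] q [ 0.78  0.33 -0.27  1.83  0.1   1.   -1.11] yaw 0.04 tilt 0.1
.4437,-.322,.0235 -> [0.031 0.026 1.209]
scene [0.0586 0.0627 0.0696 0.0903 0.1095]
side [0.0564 0.0598 0.0669 0.0953 0.1245]
```

View pics/side1.png

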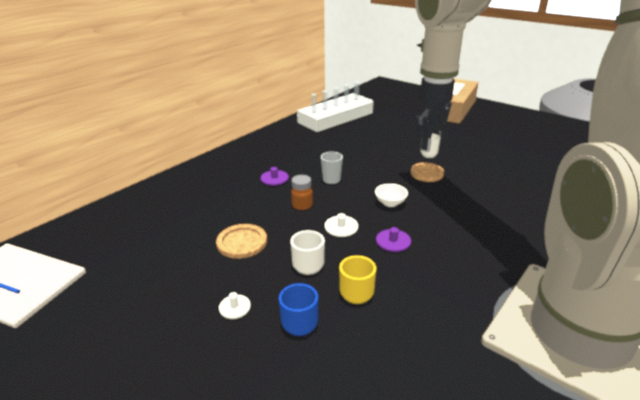

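```bash
python3 -m pendant '[[0.03,0.03,0.4,0,0.8],[0.03,0.03,0.8,0,0.8],[0.03,0.03,0.95,0,0.8],[0.03,0.03,1.05,0,0.8],[0.03,0.03,1.08,0,0.8]]';python3 -m pendant '[[0,0,0.06,0,0.8],[0,0,0.1,0,0.8],[0,0,0.13,0,0.8],[0,0,0.13,0,0.8]]'; python3 go.py .4437,-.322,.0225
```

```text
clock: 5.35
position: [0.444, -0.3227, 0.0297]
ee_rot: [1.0, 0.0, 0.0, 0.0]
ft_force: [-0.3, 0.6, -0.6]
grip_width: 0.494
clock: 5.85
position: [0.4439, -0.3227, 0.0246]
ee_rot: [1.0, 0.0, -0.0, 0.0]
ft_force: [0.3, 0.3, 0.9]
grip_width: 0.494
t 5.85 p [ 0.4439 -0.3227  0.0246] grip 0.494 F [0.34 0.29 0.86] q [ 0.77  0.39 -0.26  1.86  0.13  0.91 -1.12] yaw 0.02 tilt 0.0
.4437,-.322,.0225 -> [-0.005 -0.017  0.052]
```

```bash
python3 -m pendant '[[0,0,0.05,0,0.8],[0,0,0.08,0,0.8],[0,0,0.08,0,0.8]]'; python3 -m pendant '[[0,0,0.04,0,0.8],[0,0,0.06,0,0.8],[0,0,0.06,0,0.8]]'; python3 go.py
```

```text
clock: 6.22
position: [0.4443, -0.3228, 0.0224]
ee_rot: [1.0, 0.0, 0.0, 0.0]
ft_force: [-2.5, 3.2, 10.9]
grip_width: 0.487
clock: 6.6
position: [0.4449, -0.3229, 0.0222]
ee_rot: [1.0, 0.0, 0.001, 0.001]
ft_force: [-10.4, 8.2, 35.2]
grip_width: 0.488
t 6.6 p [ 0.4449 -0.3229  0.0222] grip 0.488 F [-10.45   8.17  35.19] q [ 0.77  0.4  -0.26  1.86  0.13  0.9  -1.13] yaw 0.02 tilt 0.11
```

Contact came at the predicted height. I'll ease off the load and release.

```bash
python3 -m pendant '[[0,0,-0.05,0,0.8],[0,0,-0.08,0,0.8],[0,0,-0.08,0,0.5],[0,0,-0.08,0,0.35],[0,0,-0.08,0,0.2]]'; python3 -m pendant '[[0,0,0,0,0],[0,0,0,0,0],[0,0,-0.5,0,0],[0,0,-1.2,0,0],[0,0,-2.2,0,0]]'; python3 -m pendant '[[0,0,-0.7,0,0],[0,0,-0.7,0,0]]'; python3 wr.py w3; python3 go.py .4459,.1413,.15
```

```text
clock: 7.22
position: [0.4438, -0.3226, 0.0219]
ee_rot: [1.0, 0.0, -0.0, -0.0]
ft_force: [-0.7, 0.1, 0.3]
grip_width: 0.798
clock: 7.85
position: [0.4433, -0.3223, 0.1103]
ee_rot: [1.0, 0.0, -0.001, -0.001]
ft_force: [0.6, -0.4, 0.9]
grip_width: 1.003
clock: 8.1
position: [0.4451, -0.3235, 0.1405]
ee_rot: [1.0, 0.0, 0.002, 0.001]
ft_force: [0.1, 0.0, -0.6]
grip_width: 0.999
t 8.15 p [ 0.4443 -0.323   0.1388] grip 1.002 F [-0.18  0.38 -1.12] q [ 0.79  0.25 -0.28  1.77  0.08  1.13 -1.09] yaw 0.01 tilt 0.1
.4459,.1413,.15 -> [  0.043 -11.607  -0.292]
```

View pics/w3.png

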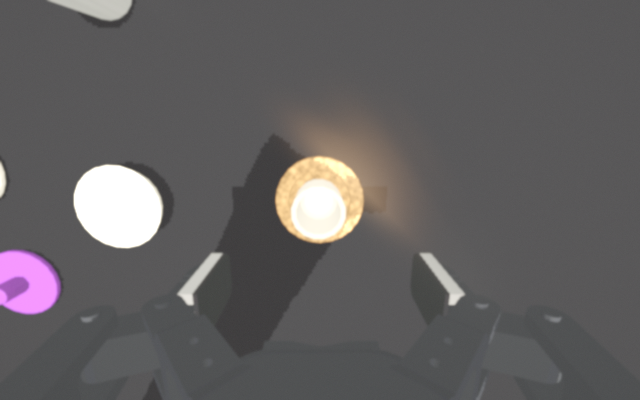

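The small crucible stands centred in its rest at (320,207). Next is the large one.

```bash
python3 -m pendant '[[0,-1,-0.1,0,0],[0,-2.4,-0.2,0,0],[0,-3.8,-0.2,0,0],[0,-5.2,-0.2,0,0],[0,-6.6,-0.2,0,0]]'; python3 -m pendant '[[0.03,-1.4,0,0,0],[0.03,-2.8,0,0,0],[0.03,-4,0,0,0],[0.03,-4.8,0,0,0],[0.03,-5,0,0,0]]';python3 -m pendant '[[0,0,0,0,0]]'; python3 wr.py w4 crL; python3 go.py .4459,.1413,.022
```

```text
clock: 8.78
position: [0.4429, -0.057, 0.1451]
ee_rot: [1.0, 0.0, -0.001, -0.0]
ft_force: [0.8, 0.4, -0.6]
grip_width: 0.996
clock: 9.4
position: [0.4441, 0.1431, 0.1452]
ee_rot: [1.0, 0.002, -0.001, -0.0]
ft_force: [0.8, -1.0, -0.4]
grip_width: 0.994
clock: 9.52
position: [0.4447, 0.1408, 0.1454]
ee_rot: [1.0, 0.0, -0.001, 0.0]
ft_force: [0.2, 0.2, -0.2]
grip_width: 0.997
crL [0.44483483 0.14150395] 1322 [0.44495546 0.14159279]
t 9.57 p [0.4449 0.1401 0.1455] grip 1.0 F [ 0.18 -1.54 -0.31] q [ 0.28  0.11 -0.71  1.94  0.08  1.12 -2.03] yaw -0.04 tilt 0.07
.4459,.1413,.022 -> [ 0.029 -0.032  3.089]
```

View pics/w4.png

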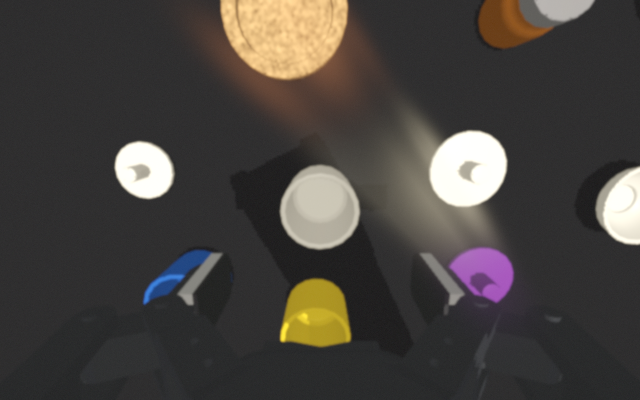

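The large crucible is at (320,205), centred between the pads.

```bash
python3 -m pendant '[[0,-0.03,0.8,0,0],[0,-0.03,1.7,0,0],[0,-0.03,2.5,0,0],[0,-0.03,3.08,0,0],[0,-0.03,3.08,0,0]]';python3 -m pendant '[[0,0,0,0,0.15],[0,0,0,0,0.3],[0,0,0,0,0.4],[0,0,0,0,0.6],[0,0,0,0,0.6]]' 45; python3 go.py; python3 -m pendant '[[0,0,-0.3,0,0.6],[0,0,-0.8,0,0.6],[0,0,-1.4,0,0.6],[0,0,-2,0,0.6],[0,0,-2.3,0,0.6]]';python3 wr.py w5; python3 go.py .6,.1701,.115
```

```text
clock: 10.2
position: [0.4439, 0.1407, 0.0215]
ee_rot: [1.0, -0.001, -0.002, 0.001]
ft_force: [0.4, 0.6, 0.3]
grip_width: 1.002
clock: 10.82
position: [0.446, 0.1421, 0.0244]
ee_rot: [1.0, -0.0, 0.001, 0.0]
ft_force: [-2.6, -2.0, 7.3]
grip_width: 0.717
t 10.82 p [0.446  0.1421 0.0244] grip 0.717 F [-2.57 -2.04  7.28] q [ 0.21  0.3  -0.67  2.05  0.25  0.87 -2.17] yaw -0.02 tilt 0.13
clock: 11.45
position: [0.4457, 0.1427, 0.117]
ee_rot: [1.0, 0.0, 0.001, -0.0]
ft_force: [0.6, 0.3, -1.4]
grip_width: 0.721
t 11.5 p [0.4461 0.1428 0.1177] grip 0.719 F [ 0.97  0.87 -0.3 ] q [ 0.27  0.15 -0.71  1.97  0.11  1.06 -2.07] yaw 0.02 tilt 0.2
.6,.1701,.115 -> [ 3.847 -0.68   0.081]
```

View pics/w5.png

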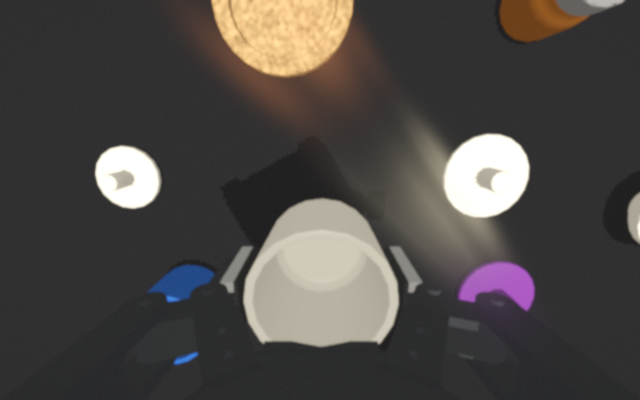

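The large crucible is held upright at (320,290). Next I'll carry it to the large rest, where I expect contact at about TCP z = 0.0285.

```bash
python3 -m pendant '[[0.7,-0.1,0,0,0.6],[1.7,-0.3,0,0,0.6],[2.7,-0.5,0,0,0.6],[3.5,-0.65,0,0,0.6],[3.85,-0.68,0,0,0.6]]';python3 -m pendant '[[0,0,0,0,0.6],[0,0,0.4,0,0.6],[0,0,0.8,0,0.6],[0,0,1.1,0,0.6],[0,0,1.1,0,0.6]]'; python3 go.py .6,.1701,.0305
```

```text
clock: 12.12
position: [0.6, 0.1699, 0.1139]
ee_rot: [1.0, -0.0, -0.001, -0.0]
ft_force: [-0.1, -0.8, -1.2]
grip_width: 0.724
clock: 12.75
position: [0.5981, 0.1694, 0.0695]
ee_rot: [1.0, 0.0, -0.001, 0.0]
ft_force: [-0.0, -0.9, -1.2]
grip_width: 0.722
t 12.75 p [0.5981 0.1694 0.0695] grip 0.722 F [-0.02 -0.91 -1.25] q [ 0.13  0.54 -0.62  1.62  0.34  1.1  -2.16] yaw 0.02 tilt 0.13
.6,.1701,.0305 -> [ 0.05  -0.019  0.976]
```

```bash
python3 -m pendant '[[0.03,0,0.3,0,0.6],[0.03,0,0.6,0,0.6],[0.03,0,0.8,0,0.6],[0.03,0,0.9,0,0.6],[0.03,0,0.9,0,0.6]]';python3 -m pendant '[[0,0,0.05,0,0.6],[0,0,0.08,0,0.6],[0,0,0.08,0,0.6]]'; python3 go.py .6,.1701,.0285
```

```text
clock: 13.38
position: [0.6001, 0.1697, 0.0348]
ee_rot: [1.0, 0.0, -0.0, 0.0]
ft_force: [0.2, -0.1, -0.1]
grip_width: 0.72
clock: 13.75
position: [0.6002, 0.1697, 0.0318]
ee_rot: [1.0, 0.0, 0.0, 0.0]
ft_force: [0.5, -0.0, -0.6]
grip_width: 0.715
t 13.75 p [0.6002 0.1697 0.0318] grip 0.715 F [ 0.48 -0.01 -0.55] q [ 0.11  0.59 -0.6   1.64  0.37  1.04 -2.18] yaw 0.01 tilt 0.01
.6,.1701,.0285 -> [-0.006 -0.01   0.083]
```

```bash
python3 -m pendant '[[0,0,0.04,0,0.6],[0,0,0.07,0,0.6],[0,0,0.09,0,0.6],[0,0,0.09,0,0.6]]'; python3 go.py
```

```text
clock: 14.25
position: [0.6003, 0.1697, 0.0286]
ee_rot: [1.0, 0.0, 0.0, 0.0]
ft_force: [-1.2, -1.5, 4.6]
grip_width: 0.721
t 14.25 p [0.6003 0.1697 0.0286] grip 0.721 F [-1.23 -1.52  4.65] q [ 0.11  0.59 -0.6   1.64  0.38  1.03 -2.18] yaw 0.01 tilt 0.02
```

```bash
python3 -m pendant '[[0,0,0,0,0.6],[0,0,0,0,0.25],[0,0,0,0,0.1],[0,0,0,0,0],[0,0,0,0,0]]'; python3 -m pendant '[[0,0,0,0,0],[0,0,-0.5,0,0],[0,0,-1.2,0,0],[0,0,-2.2,0,0],[0,0,-3,0,0]]'; python3 -m pendant '[[0,0,0,0,0],[0,0,0,0,0]]'; M=1 python3 wr.py w6 ; python3 go.py .4706,.0044,.15
python3 - <<'E'
import cv2
from fit import *
from workcell import camera,get_calibration
M['A']=((.600,.170),.061,.071,.027,.031);M['B']=((.4437,-.322),.049,.059,.018,.022)
for n in ['scene','side']:
    im,d=camera(n);P=cloud(d,get_calibration(n)).reshape(-1,3);cv2.imwrite(f'pics/{n}2.png',im[:,:,::-1])
    for k in ['A','B','reL','reS','coL','coS','dish','beak']:
        r=fit(P,k); print(n,k,r[0],r[1])
E
```

```text
clock: 14.88
position: [0.6002, 0.1698, 0.0281]
ee_rot: [1.0, 0.0, -0.0, 0.0]
ft_force: [-0.3, -0.3, 0.6]
grip_width: 1.003
clock: 15.5
position: [0.6006, 0.1702, 0.1515]
ee_rot: [1.0, 0.0, 0.001, -0.0]
ft_force: [0.5, 0.4, -0.6]
grip_width: 1.002
clock: 15.75
position: [0.6001, 0.1696, 0.1485]
ee_rot: [1.0, 0.0, 0.0, 0.0]
ft_force: [-0.5, -0.5, -1.6]
grip_width: 0.999
t 15.8 p [0.5998 0.1695 0.1478] grip 0.996 F [0.21 0.27 0.05] q [ 0.15  0.46 -0.65  1.54  0.29  1.23 -2.12] yaw 0.01 tilt 0.05
.4706,.0044,.15 -> [-3.231  4.126 -0.051]
scene A [0.60142405 0.16796008] 174
scene B [ 0.44571746 -0.32175487] 133
scene reL [0.60425053 0.16645475] 397
scene reS [ 0.44738889 -0.32298169] 358
scene coL [0.47232736 0.00389734] 53
scene coS None 0
scene dish [ 0.44488165 -0.14752568] 203
scene beak [ 0.61889366 -0.14983941] 156
side A [0.59887117 0.16962842] 229
side B [ 0.44350106 -0.32037856] 88
side reL [0.60092411 0.16912229] 462
side reS [ 0.444429   -0.32490522] 208
side coL [0.46939032 0.00498501] 64
side coS [0.46856367 0.30561343] 76
side dish [ 0.44171826 -0.14563402] 195
side beak [ 0.61655252 -0.14817304] 137
```

View pics/w6.png

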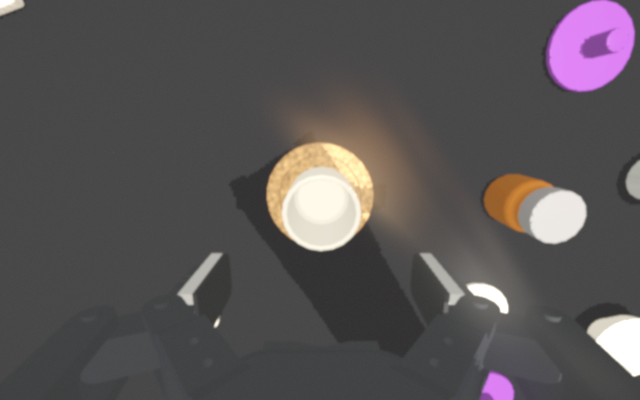

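View pics/side2.png

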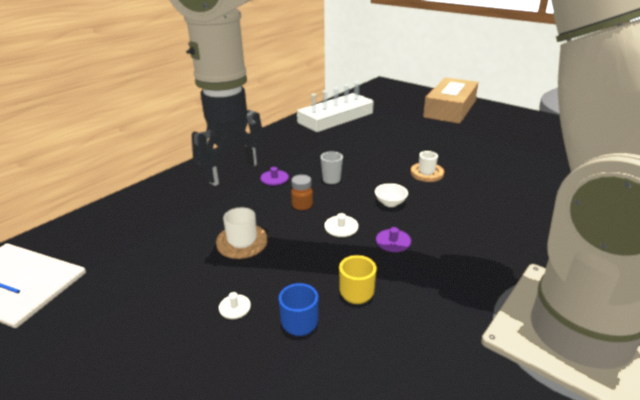

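Both crucibles stand in their rests, at (241,228) and (428,163) in the side view, and each is within about 1 mm of its rest's centre. Next is the large cover.

```bash
python3 -m pendant '[[-0.7,0.9,0,0,0.4],[-1.6,2.0,0,0,0.4],[-2.4,3.1,0,0,0.4],[-3.0,3.9,0,0,0.4],[-3.23,4.13,0,0,0.4]]'; python3 -m pendant '[[0,0,0.8,0,0.4],[0,0,1.2,0,0.4],[0,0,1.2,0,0.4]]';python3 wr.py w7 coL coLd; python3 go.py .4706,.0044,.013
```

```text
clock: 16.52
position: [0.4697, 0.0022, 0.1477]
ee_rot: [1.0, -0.001, -0.001, 0.001]
ft_force: [0.4, 1.4, -0.9]
grip_width: 0.6
clock: 16.9
position: [0.4704, 0.0054, 0.0992]
ee_rot: [1.0, 0.001, -0.001, -0.0]
ft_force: [-0.2, -0.1, -0.3]
grip_width: 0.601
coL [0.46977745 0.00432042] 499 [0.4701336 0.0042364]
coLd [0.46950987 0.00410901] 5056 [0.46987388 0.00432531]
t 16.95 p [0.4711 0.0053 0.1001] grip 0.597 F [-0.03  0.24  0.22] q [ 0.5   0.17 -0.64  1.98  0.12  1.03 -1.77] yaw 0.08 tilt 0.07
.4706,.0044,.013 -> [-0.011  0.023  2.178]
```

View pics/w7.png

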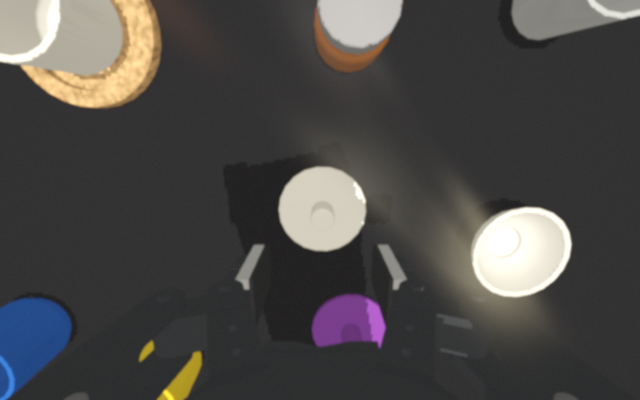

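The cover's knob is at (322,215), between the pads. I'll descend so the fingertips stop just above the disc.

```bash
python3 -m pendant '[[-0.02,0.02,0.8,0,0.5],[-0.02,0.02,1.5,0,0.6],[-0.02,0.02,1.9,0,0.6],[-0.02,0.02,2.12,0,0.6],[-0.02,0.02,2.12,0,0.6]]'; python3 go.py .47,.0043,.0135;  python3 -m pendant '[[0,0,0,0,0.7],[0,0,0,0,0.8],[0,0,0,0,0.95],[0,0,0,0,1],[0,0,0,0,1]]' 40; python3 go.py
```

```text
clock: 17.58
position: [0.4705, 0.0038, 0.0156]
ee_rot: [1.0, 0.0, 0.0, -0.0]
ft_force: [-0.3, 1.2, 0.4]
grip_width: 0.397
t 17.57 p [0.4705 0.0038 0.0156] grip 0.397 F [-0.26  1.17  0.4 ] q [ 0.45  0.31 -0.61  2.05  0.23  0.85 -1.86] yaw 0.02 tilt 0.01
.47,.0043,.0135 -> [-0.013 -0.012  0.052]
clock: 18.2
position: [0.4709, 0.0037, 0.0163]
ee_rot: [1.0, 0.0, 0.001, 0.0]
ft_force: [-2.0, 0.4, 7.5]
grip_width: 0.193
t 18.2 p [0.4709 0.0037 0.0163] grip 0.193 F [-1.99  0.41  7.48] q [ 0.45  0.31 -0.61  2.05  0.23  0.85 -1.86] yaw 0.01 tilt 0.08
```

```bash
python3 -m pendant '[[0,0,-0.3,0,1],[0,0,-0.8,0,1],[0,0,-1.6,0,1],[0,0,-2.6,0,1],[0,0,-3.5,0,1]]' ;python3 -m pendant '[[0,0,0,0,1],[0,0,0,0,1]]'; python3 wr.py w8; python3 go.py .6001,.1693,.16
```

```text
clock: 18.82
position: [0.4702, 0.0038, 0.1576]
ee_rot: [1.0, 0.0, 0.0, 0.0]
ft_force: [0.2, -0.2, -0.7]
grip_width: 0.191
clock: 19.08
position: [0.4699, 0.0036, 0.1552]
ee_rot: [1.0, 0.0, -0.0, 0.0]
ft_force: [0.6, 0.1, -1.0]
grip_width: 0.186
t 19.12 p [0.4696 0.0036 0.1547] grip 0.188 F [-0.11 -0.37 -1.35] q [ 0.53  0.1  -0.65  1.93  0.07  1.14 -1.72] yaw 0.02 tilt 0.07
.6001,.1693,.16 -> [ 3.264 -4.14  -0.137]
```

View pics/w8.png

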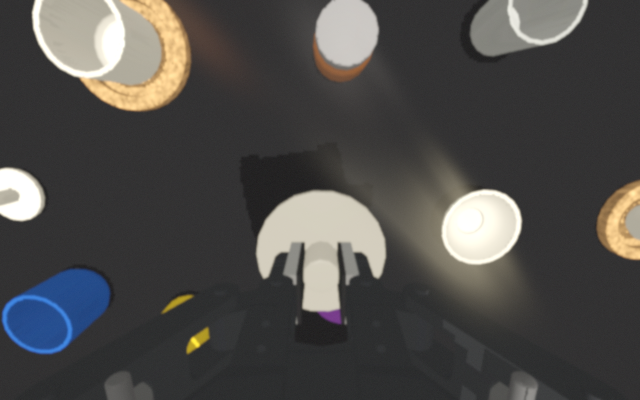

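The large cover is held by its knob, with the disc centred at (321,252). I'll move it over the large crucible and check its tilt.

```bash
python3 -m pendant '[[0.6,-0.7,0,0,1],[1.4,-1.7,0,0,1],[2.2,-2.8,0,0,1],[2.9,-3.7,0,0,1],[3.27,-4.15,0,0,1]]' ;python3 -m pendant '[[0,0,0,0,1],[0,0,0.4,0,1],[0,0,0.8,0,1],[0,0,1,0,1],[0,0,1,0,1]]'
cat > tilt.py <<'E'
import sys
from h import *
from workcell import manip,camera,get_calibration
import cv2
rmax=float(sys.argv[1]);n=sys.argv[3] if len(sys.argv)>3 else 'wrist'
o=manip.get_obs();p=np.array(o['position']);im,d=camera(n);c=get_calibration(n);P=cloud(d,c).reshape(-1,3)
cv2.imwrite('pics/'+sys.argv[2]+'.png',im[:,:,::-1])
z=p[2]-.0073
for i in range(4):
    m=(np.linalg.norm(P[:,:2]-p[:2],axis=1)<rmax+.006)&(abs(P[:,2]-z)<.006 if i==0 else abs(P[:,2]-np.c_[P[:,:2],np.ones(len(P))]@a)<.003)
    Q=P[m];A=np.c_[Q[:,:2],np.ones(len(Q))];a=np.linalg.lstsq(A,Q[:,2],rcond=None)[0]
print('n',len(Q),'slope deg',np.degrees(a[:2]).round(2),'z rel tcp',(a@[*p[:2],1]-p[2]).round(4))
r=Q[:,:2]
def f(x): return np.maximum(0,np.linalg.norm(r-x,axis=1)-rmax)
s=least_squares(f,r.mean(0),loss='soft_l1',f_scale=.001);print('disc centre',s.x.round(4),'y mid',((np.percentile(r[:,1],.5)+np.percentile(r[:,1],99.5))/2).round(4),'xmax-r',(np.percentile(r[:,0],99.8)-rmax).round(4),'tcp',p.round(4))
E
python3 tilt.py .035 w9; python3 go.py .6001,.1693,.085
```

```text
clock: 19.75
position: [0.6009, 0.1722, 0.1535]
ee_rot: [1.0, 0.001, -0.001, -0.0]
ft_force: [-1.3, -0.7, -0.0]
grip_width: 0.189
clock: 20.38
position: [0.6005, 0.1692, 0.1145]
ee_rot: [1.0, -0.0, -0.001, 0.0]
ft_force: [0.3, -1.0, -0.1]
grip_width: 0.192
n 7004 slope deg [-0.2   0.05] z rel tcp -0.0068
disc centre [0.5998 0.169 ] y mid 0.1692 xmax-r 0.5993 tcp [0.6005 0.1692 0.1145]
t 20.43 p [0.6009 0.1694 0.1153] grip 0.19 F [ 0.37 -0.61 -0.76] q [ 0.17  0.51 -0.68  1.57  0.34  1.18 -2.15] yaw -0.0 tilt 0.02
.6001,.1693,.085 -> [-0.02   0.003  0.757]
```

View pics/w9.png

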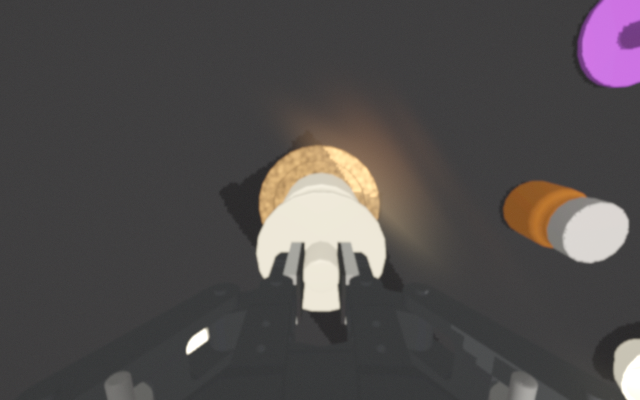

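The cover is level (0.2°) and centred over the crucible. I'll lower it, expecting contact at TCP z of about 0.078.

```bash
python3 -m pendant '[[0,0,0.3,0,1],[0,0,0.6,0,1],[0,0,0.75,0,1],[0,0,0.82,0,1],[0,0,0.82,0,1]]' ;python3 -m pendant '[[0,0,0.05,0,1],[0,0,0.06,0,1],[0,0,0.06,0,1]]'; python3 go.py .6001,.1693,.078
```

```text
clock: 21.05
position: [0.601, 0.1697, 0.0825]
ee_rot: [1.0, 0.0, -0.0, 0.0]
ft_force: [-0.7, 0.3, -0.7]
grip_width: 0.193
clock: 21.42
position: [0.6011, 0.1697, 0.0803]
ee_rot: [1.0, 0.0, 0.0, 0.0]
ft_force: [0.7, 0.1, -0.3]
grip_width: 0.194
t 21.43 p [0.6011 0.1697 0.0803] grip 0.194 F [ 0.73  0.05 -0.27] q [ 0.16  0.54 -0.67  1.6   0.36  1.12 -2.17] yaw 0.01 tilt 0.01
.6001,.1693,.078 -> [-0.024  0.01   0.057]
```

```bash
python3 -m pendant '[[-0.02,0,0.03,0,1],[-0.02,0,0.05,0,1],[-0.02,0,0.06,0,1],[-0.02,0,0.06,0,1]]'; python3 go.py .6001,.1693,.078
```

```text
clock: 21.92
position: [0.6005, 0.1698, 0.0785]
ee_rot: [1.0, 0.0, 0.0, 0.0]
ft_force: [-2.5, -0.9, 6.2]
grip_width: 0.193
t 21.93 p [0.6005 0.1698 0.0785] grip 0.193 F [-2.53 -0.89  6.16] q [ 0.16  0.54 -0.66  1.6   0.36  1.12 -2.17] yaw 0.01 tilt 0.04
.6001,.1693,.078 -> [-0.009  0.013  0.013]
```

```bash
python3 -m pendant '[[0,0,-0.02,0,0.8],[0,0,-0.02,0,0.7],[0,0,-0.02,0,0.6],[0,0,-0.02,0,0.5],[0,0,-0.02,0,0.5]]'; python3 -m pendant '[[0,0,-0.3,0,0.5],[0,0,-0.8,0,0.5],[0,0,-1.6,0,0.4],[0,0,-2,0,0.4],[0,0,-2,0,0.4]]'; python3 wr.py w10 ; python3 go.py .47,.3048,.15
```

```text
clock: 22.55
position: [0.6002, 0.1697, 0.0786]
ee_rot: [1.0, 0.0, 0.0, 0.0]
ft_force: [-0.2, -0.5, 0.5]
grip_width: 0.504
clock: 23.18
position: [0.6009, 0.17, 0.1602]
ee_rot: [1.0, 0.0, 0.001, -0.0]
ft_force: [-0.0, 0.2, 0.5]
grip_width: 0.603
t 23.23 p [0.6003 0.1696 0.1587] grip 0.599 F [ 0.25  0.25 -0.17] q [ 0.18  0.47 -0.69  1.53  0.31  1.26 -2.13] yaw 0.01 tilt 0.04
.47,.3048,.15 -> [-3.258 -3.38   0.216]
```

View pics/w10.png

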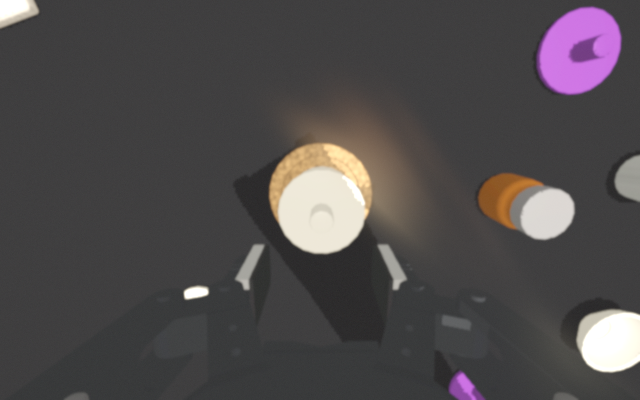

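The large cover is seated, centred at (321,210). Next is the small cover. I'll turn the wrist −24° on the way to keep joint 7 off its limit.

```bash
python3 -m pendant '[[-0.6,-0.6,0,-1,0.4],[-1.4,-1.4,0,-2,0.4],[-2.2,-2.3,0,-3,0.4],[-2.9,-3,0.1,-4,0.4],[-3.25,-3.38,0.2,-4,0.4]]'; python3 -m pendant '[[0,0,0.6,0,0.4],[0,0,1.2,0,0.4],[0,0,1.2,0,0.4]]';python3 wr.py w11 coS coSd; python3 go.py .4697,.305,.016
```

```text
clock: 23.85
position: [0.4679, 0.3065, 0.1496]
ee_rot: [0.978, 0.211, -0.001, 0.0]
ft_force: [0.6, 0.0, 0.9]
grip_width: 0.6
clock: 24.22
position: [0.4688, 0.304, 0.1004]
ee_rot: [0.978, 0.209, -0.002, 0.001]
ft_force: [0.0, 0.5, -0.5]
grip_width: 0.599
coS [0.46922081 0.30500212] 315 [0.46934025 0.30515747]
coSd [0.46887972 0.3049612 ] 2712 [0.4691274  0.30510139]
t 24.27 p [0.4695 0.3047 0.1018] grip 0.6 F [0.52 0.52 0.78] q [ 0.03  0.43 -0.84  1.75  0.35  1.12 -2.06] yaw 24.07 tilt 0.12
.4697,.305,.016 -> [ 0.013 -0.006  2.145]
```

View pics/w11.png

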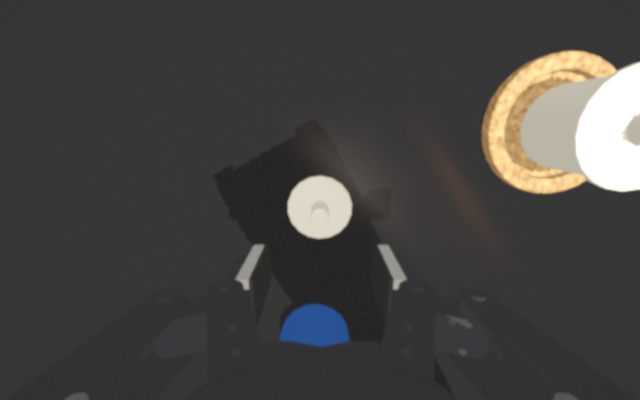

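The small cover is at (320,208), with its knob between the pads.

```bash
python3 -m pendant '[[0,0,0.8,0,0.5],[0,0,1.5,0,0.6],[0,0,1.9,0,0.6],[0,0,2.12,0,0.6],[0,0,2.12,0,0.6]]'; python3 go.py .4695,.305,.0155;  python3 -m pendant '[[0,0,0,0,0.7],[0,0,0,0,0.8],[0,0,0,0,0.95],[0,0,0,0,1],[0,0,0,0,1]]' 35; python3 go.py
```

```text
clock: 24.9
position: [0.4703, 0.305, 0.018]
ee_rot: [0.978, 0.208, 0.0, -0.0]
ft_force: [0.1, 0.0, 0.0]
grip_width: 0.397
t 24.9 p [0.4703 0.305  0.018 ] grip 0.397 F [0.14 0.02 0.03] q [-0.02  0.54 -0.78  1.81  0.45  0.98 -2.14] yaw 24.02 tilt 0.01
.4695,.305,.0155 -> [-0.019 -0.007  0.063]
clock: 25.52
position: [0.4706, 0.3051, 0.0183]
ee_rot: [0.978, 0.208, 0.0, -0.0]
ft_force: [-0.0, -1.1, 5.9]
grip_width: 0.144
t 25.52 p [0.4706 0.3051 0.0183] grip 0.144 F [-0.01 -1.14  5.94] q [-0.02  0.54 -0.78  1.81  0.45  0.98 -2.14] yaw 24.01 tilt 0.06
```

```bash
python3 -m pendant '[[0,0,-0.3,0,1],[0,0,-0.8,0,1],[0,0,-1.6,0,1],[0,0,-2.6,0,1],[0,0,-3.5,0,1]]' ;python3 -m pendant '[[0,0,0,0,1],[0,0,0,1,1],[0,0,0,2.5,1],[0,0,0,4,1],[0,0,0,4,1]]'; python3 tilt.py .026 w12; python3 go.py .4442,-.3223,.16
```

```text
clock: 26.15
position: [0.4701, 0.3051, 0.1605]
ee_rot: [0.978, 0.208, 0.001, -0.0]
ft_force: [1.1, -0.2, -0.6]
grip_width: 0.145
clock: 26.78
position: [0.4698, 0.3048, 0.1577]
ee_rot: [1.0, 0.001, -0.0, 0.0]
ft_force: [0.7, 0.1, -1.0]
grip_width: 0.145
n 3221 slope deg [-0.4  0.8] z rel tcp -0.0094
disc centre [0.4686 0.3048] y mid 0.3047 xmax-r 0.4683 tcp [0.4698 0.3048 0.1577]
t 26.82 p [0.4699 0.3048 0.1577] grip 0.139 F [ 0.61 -0.15 -0.49] q [ 0.01  0.35 -0.79  1.7   0.26  1.21 -2.42] yaw 0.22 tilt 0.03
.4442,-.3223,.16 -> [-0.703 15.674 -0.051]
```

View pics/w12.png

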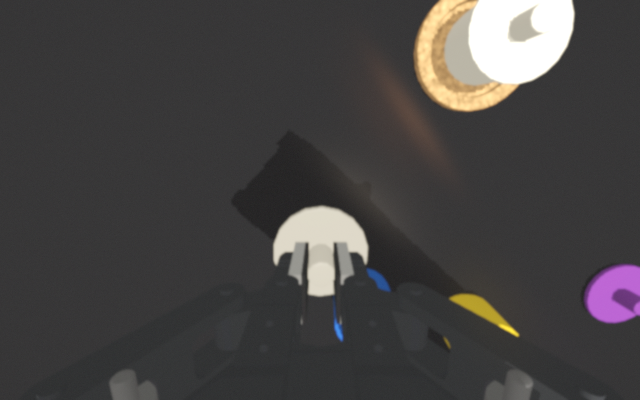

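The small cover is held level within about 1°, with its disc at (320,248). I'll carry it across.

```bash
python3 -m pendant '[[0,0.6,0,0,1],[0,1.7,0,0,1],[-0.1,3,0,0,1],[-0.2,4.3,0,0,1],[-0.2,5.6,0,0,1]]';python3 -m pendant '[[-0.1,1.3,0,0,1],[-0.1,2.6,0,0,1],[-0.2,3.9,0,0,1],[-0.3,5.2,0,0,1],[-0.3,6.4,0,0,1]]'; python3 go.py .4452,-.3223,.15
```

```text
clock: 27.45
position: [0.4617, 0.0792, 0.1578]
ee_rot: [1.0, 0.002, 0.0, 0.0]
ft_force: [0.0, 0.0, -1.1]
grip_width: 0.142
clock: 28.08
position: [0.4497, -0.177, 0.1578]
ee_rot: [1.0, 0.002, -0.0, 0.0]
ft_force: [1.7, 0.1, -0.2]
grip_width: 0.143
t 28.07 p [ 0.4497 -0.177   0.1578] grip 0.143 F [ 1.72  0.11 -0.2 ] q [ 0.73  0.11 -0.47  1.9   0.05  1.15 -1.33] yaw 0.21 tilt 0.03
.4452,-.3223,.15 -> [-0.125  3.633  0.198]
```

```bash
python3 -m pendant '[[0,1.2,0,0,1],[-0.1,2.2,0,0,1],[-0.12,3,0,0,1],[-0.12,3.5,0,0,1],[-0.12,3.63,0,0,1]]';python3 -m pendant '[[0,0,0,0,1],[0,0,0.4,0,1],[0,0,0.8,0,1],[0,0,1.2,0,1],[0,0,1.2,0,1]]'; python3 tilt.py .026 w13; python3 go.py .4452,-.3223,.072
```

```text
clock: 28.7
position: [0.4454, -0.3208, 0.1575]
ee_rot: [1.0, 0.0, -0.0, -0.0]
ft_force: [-0.1, 0.2, 0.1]
grip_width: 0.144
clock: 29.32
position: [0.4446, -0.3195, 0.1079]
ee_rot: [1.0, 0.0, -0.001, -0.001]
ft_force: [0.5, -0.6, -0.7]
grip_width: 0.141
n 3211 slope deg [-0.31  0.96] z rel tcp -0.0083
disc centre [ 0.4439 -0.32  ] y mid -0.3199 xmax-r 0.4434 tcp [ 0.4446 -0.3195  0.1079]
t 29.38 p [ 0.4452 -0.3199  0.109 ] grip 0.142 F [ 0.25  0.05 -0.24] q [ 0.85  0.29 -0.35  1.79  0.11  1.08 -1.12] yaw 0.03 tilt 0.09
.4452,-.3223,.072 -> [0.001 0.061 0.925]
```

View pics/w13.png

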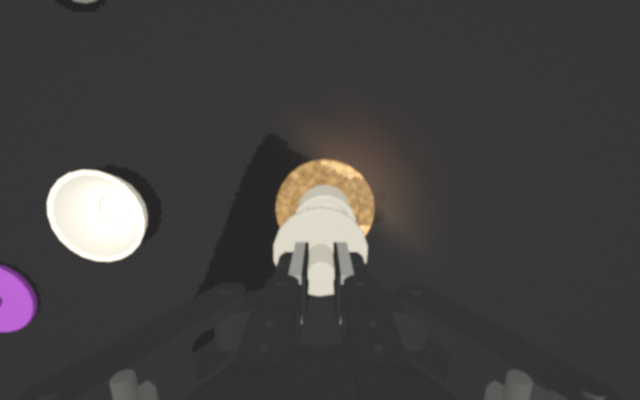

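The cover is over the small rest; the picture (rest at (325,208), disc at (320,245)) shows the small y offset, which I'll correct on the way down.

```bash
python3 -m pendant '[[0,0.06,0.3,0,1],[0,0.06,0.6,0,1],[0,0.06,0.8,0,1],[0,0.06,0.88,0,1],[0,0.06,0.88,0,1]]' ;python3 -m pendant '[[0,0,0.04,0,1],[0,0,0.04,0,1]]'; python3 go.py .4450,-.3223,.0683
```

```text
clock: 30.0
position: [0.4455, -0.3226, 0.0745]
ee_rot: [1.0, 0.0, -0.0, -0.0]
ft_force: [-0.6, -0.4, 0.4]
grip_width: 0.146
clock: 30.25
position: [0.4456, -0.3228, 0.0732]
ee_rot: [1.0, 0.0, 0.0, 0.0]
ft_force: [-1.0, 0.2, -0.3]
grip_width: 0.142
t 30.25 p [ 0.4456 -0.3228  0.0732] grip 0.142 F [-1.    0.19 -0.27] q [ 0.84  0.34 -0.35  1.82  0.13  1.01 -1.13] yaw 0.01 tilt 0.02
.4450,-.3223,.0683 -> [-0.015 -0.012  0.122]
```

```bash
python3 -m pendant '[[-0.01,-0.01,0.03,0,1],[-0.01,-0.01,0.06,0,1],[-0.01,-0.01,0.09,0,1],[-0.01,-0.01,0.11,0,1],[-0.01,-0.01,0.11,0,1]]'; python3 go.py
```

```text
clock: 30.88
position: [0.4452, -0.3224, 0.0687]
ee_rot: [1.0, 0.0, 0.0, 0.0]
ft_force: [0.7, -0.1, 0.2]
grip_width: 0.143
t 30.88 p [ 0.4452 -0.3224  0.0687] grip 0.143 F [ 0.73 -0.11  0.18] q [ 0.84  0.34 -0.35  1.83  0.14  1.   -1.13] yaw 0.01 tilt 0.01
```

```bash
python3 -m pendant '[[0,0,0.02,0,1],[0,0,0.03,0,1],[0,0,0.03,0,1]]'; python3 go.py
```

```text
clock: 31.25
position: [0.4458, -0.3228, 0.0684]
ee_rot: [1.0, 0.0, 0.001, 0.001]
ft_force: [-0.7, 0.2, 8.0]
grip_width: 0.138
t 31.25 p [ 0.4458 -0.3228  0.0684] grip 0.138 F [-0.68  0.15  8.03] q [ 0.84  0.34 -0.35  1.83  0.14  0.99 -1.13] yaw 0.01 tilt 0.1
```

Contact came at the expected seated height (0.0684 against 0.0683). Releasing.

```bash
python3 -m pendant '[[0,0,-0.02,0,0.8],[0,0,-0.02,0,0.7],[0,0,-0.02,0,0.6],[0,0,-0.02,0,0.5],[0,0,-0.02,0,0.5]]'; python3 -m pendant '[[0,0,-0.3,0,0.5],[0,0,-0.8,0,0.5],[0,0,-1.6,0,0.4],[0,0,-2.4,0,0.4],[0,0,-2.4,0,0.4]]'; python3 wr.py w14 ; python3 -m pendant '[[-0.6,1,-0.6,0,0.4],[-1,2,-1,0,0.4],[-1.5,3.2,-1.5,0,0.4],[-2,4,-1.5,0,0.4],[-2,4.4,-1.5,0,0.4]]'; python3 -m pendant '[[0,0,0,0,0.4],[0,0,0,0,0.4]]'
python3 - <<'E'
import cv2
from fit import *
from workcell import camera,get_calibration
M['LD']=((.600,.170),.066,.075,0,.035);M['SD']=((.4437,-.322),.054,.063,0,.026)
for n in ['scene','side']:
    im,d=camera(n);P=cloud(d,get_calibration(n)).reshape(-1,3);cv2.imwrite(f'pics/{n}3.png',im[:,:,::-1])
    for k in ['LD','SD','dish','beak','jar']:
        r=fit(P,k); print(n,k,r[0],r[1])
    for c,rr,zz in (((.600,.1695),.032,.071),((.4443,-.3222),.023,.059)):
        q=np.linalg.norm(P[:,:2]-c,axis=1);Q=P[(q<rr)&(q>.012)&(abs(P[:,2]-zz)<.006)]
        a=np.linalg.lstsq(np.c_[Q[:,:2]-c,np.ones(len(Q))],Q[:,2],rcond=None)[0];print(n,'disc top z',a[2].round(4),'exp',zz,'slope',a[:2].round(3),len(Q))
E
```

```text
clock: 31.88
position: [0.4451, -0.3223, 0.0681]
ee_rot: [1.0, 0.0, -0.0, 0.0]
ft_force: [0.2, 0.0, -0.5]
grip_width: 0.497
clock: 32.5
position: [0.4466, -0.3232, 0.1677]
ee_rot: [1.0, 0.0, 0.002, 0.002]
ft_force: [-0.3, -0.3, -0.3]
grip_width: 0.6
clock: 33.17
position: [0.3627, -0.5003, 0.2233]
ee_rot: [1.0, -0.002, -0.001, -0.0]
ft_force: [0.5, 1.6, -0.1]
grip_width: 0.601
clock: 33.42
position: [0.3665, -0.4966, 0.2237]
ee_rot: [1.0, 0.001, 0.0, -0.001]
ft_force: [0.4, -0.2, -0.3]
grip_width: 0.598
scene LD [0.60032536 0.16870729] 526
scene SD [ 0.44561573 -0.3222486 ] 323
scene dish [ 0.44491725 -0.1478636 ] 200
scene beak [ 0.61903174 -0.149832  ] 161
scene jar [ 0.6005379  -0.01331973] 321
scene disc top z 0.0715 exp 0.071 slope [ 0.001 -0.001] 389
scene disc top z 0.0595 exp 0.059 slope [-0.008 -0.016] 186
side LD [0.59884703 0.17004794] 515
side SD [ 0.44396959 -0.31993048] 157
side dish [ 0.44193615 -0.14518477] 196
side beak [ 0.61649193 -0.14808703] 139
side jar [ 0.59687225 -0.01039836] 259
side disc top z 0.0718 exp 0.071 slope [0.001 0.001] 343
side disc top z 0.0598 exp 0.059 slope [ 0.01  -0.002] 75
```

View pics/w14.png

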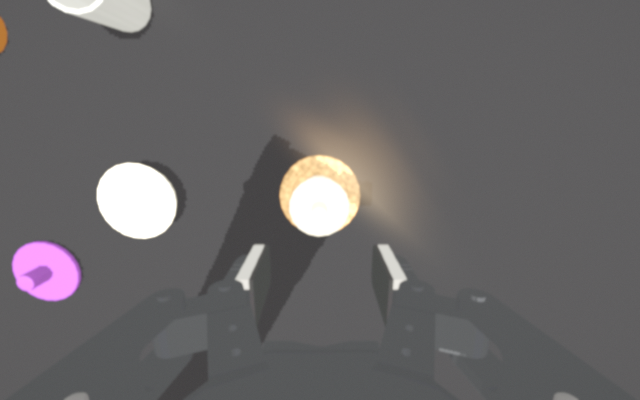

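View pics/side3.png

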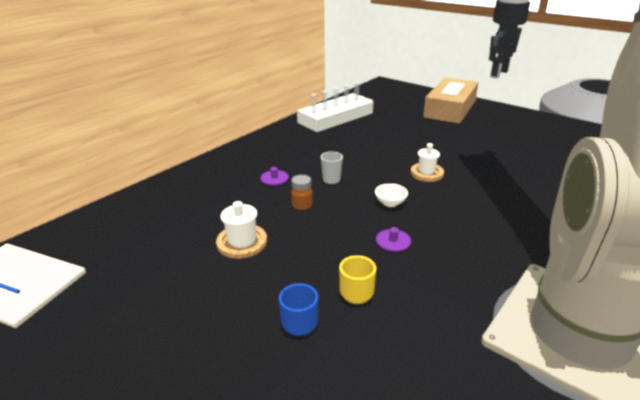

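View pics/scene3.png

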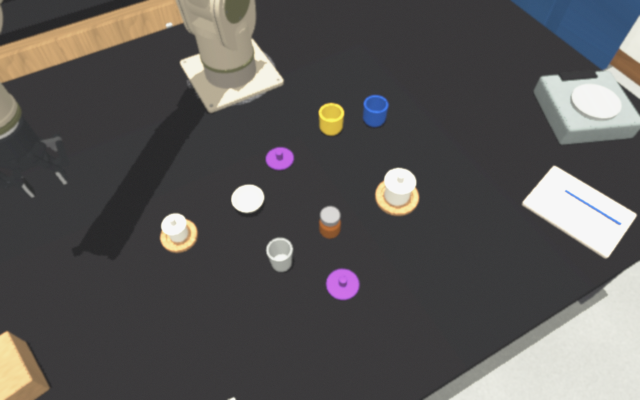

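Both covers sit flat on their crucibles in the rests, at (240,225) and (428,160) in the side view. The beaker, jar and dish are where they were, and the arm is clear.

```bash
python3 -c "
from workcell import hand_in
print(hand_in())"
```

```text
the job is handed in; nothing more can be done
None
```

I stood both crucibles in their rests first, then put each cover on its own crucible, lowering everything to contact before letting go. The job was handed in at about 33.5 s. It reports no verdict, so what follows rests on my last camera checks.

- **Covers:** the disc tops are within 1 mm of the expected height, and the slopes are 0.02 rad or less. Each cover is centred within about 3 mm of its crucible.
- **Crucibles:** each was within about 1 mm of its rest's centre on the combined camera fits, measured before the covers went on.
- **Bystanders:** the beaker and dish fits are unchanged to under 1 mm. The jar fit is loose: it differs from the start by up to about 4 mm in the scene camera and 1 mm in the side camera. The arm never went near the jar, so I take that as noise.
- **Disagreements:** the two fixed cameras differ by a steady 2 mm or so, within their stated calibration, so I averaged them. The small crucible saw a brief 35 N downward press as it was seated, and I eased that off before opening the fingers.

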